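Unlock the safety cover of a blotting unit

ROBOT

A 7-joint arm with a two-finger parallel gripper is mounted at the origin on a cart in front of the work surface, level with it; the furniture and walls round the work are solid. World frame = base frame: x ahead of the robot, y to its left, z up, the work surface at z = 0. Lengths are in m, angles in rad, forces in N, time in s.
With the tool pointing down it reaches from about 0.4 to 0.9 m from the base axis. Payload 5.6 kg.
Tool frame: the origin (TCP) lies midway between the tips of the shut fingers; the grasp point (between the pads) lies 19 mm behind it; y points along the fingers, x is the direction in which the jaws open and shut, and the axes are right-handed (so a half turn about y gives the same grasp; the last joint's range is limited). The gripper opens to 92 mm and grips with 3 to 60 N. Pads are 20 mm wide; open, the fingers measure 128 mm over their backs; the gripper's body (75 mm by 189 mm) begins 69 mm behind the grasp point.
Start: joints at [1.257, 0.468, -0.012, 1.603, 0.006, 1.071, -0.056], TCP at [0.174, -0.626, 0.215] pointing down, gripper open.
Joint ranges: [-2.53, 2.53], [-0.31, 2.02], [-1.57, 1.55], [0.28, 2.44], [-1.29, 4.43], [0.15, 1.84], [-2.92, 2.92]. Speed limits (rad/s): [2.57, 2.57, 3.14, 3.14, 3.14, 3.14, 3.14].

INTERFACE

Orientations are given as a unit quaternion [w, x, y, z].
In Python, from bench import r gives the robot as it stands. Calls block until the motion is done:
- r.movep(position, orientation): joint-space move of the TCP to a pose.
- r.line_to(position, frame=None, max_speed=0.15): straight line of the TCP; frame=None keeps the orientation; max_speed is the mean speed in m/s.
- r.move_joints(angles): joint-space move.
- r.move_gripper(opening, effort=None): opening from 0.0 (shut) to 1.0 (fully open); effort is the grip in N (None keeps the last); returns when the fingers have stopped.
- r.hold(seconds).
- r.solve_ik(position, orientation): joint angles nearest the present ones, or None.
- r.snapshot(name): name is "scene" or "top" or "wrist"; returns the picture (420x560x3 uint8, red, green, blue); there is no depth.
- r.calibration(name): a dict with "fx", "fy", "cx", "cy" (pixels), "R" (3x3) and "t" (3): a world point X has camera coordinates R X + t; the wrist camera has in their place "mount" (4x4, takes a point from camera to tool coordinates, whose origin is the TCP and whose axes are the tool frame's). Camera axes: x right, y down, z forward; pixel columns grow to the right and rows downward; lengths in m; the calibration is good to about 2 mm. A picture is of the moment at which its call begins: read the wrist's pose just before it. calibration takes no time and is no camera call.
A pose or a line that the arm cannot do raises r.MotionError and nothing moves.
- r.sign_off(): hands the job in, once; it reports no verdict.
Trained networks look in the newest picture that a camera, given by its name, has taken for a name from the list of things; names that differ only in an ending like _2 or _b are one class to them, and where a whole thing is asked for, a point or a joint stands for the part that bears it (a point fixed in the world has none). Each returns a list of dicts, best first, with "score" (0 to 1); they miss things now and then, are a little off and sometimes report something else, mostly with a low value. They report only what shows in the picture. A call takes as long as a camera call.
- r.regions_of(camera, query): "pixels" (420x560 bool, what is visible of it).
- r.landmark_of(camera, query): "centre" ([x, y, z] in m, in world coordinates, good to about 4 mm: a listed point, or the origin of a listed thing).
Readings, each from a call of its own:
- r.read_time(): time.
- r.read_joint_positions(): joint angles.
- r.read_dq(): joint speeds.
- r.read_tau(): joint torques, N m.
- r.read_tool_pos(): TCP position.
- r.read_tcp_rot(): TCP orientation.
- r.read_contact_force(): force on the tool from outside, world axes, zero at the start.
- r.read_ft_torque(): the same for the moment, N m.
- r.read_grip_width(): opening from 0.0 (shut) to 1.0 (fully open).
Only numpy, scipy, OpenCV 4.12 (cv2) and the standard library are available. Lean on these libraries where they do the work, as an engineer would, in place of code of your own. Each camera call takes 0.05 s, during which the arm holds its last target.

TASK

The transfer is finished: unlock the clear safety cover of the white blotting unit, without gripping or picking up anything. Hold the ribbed spring catch bar down with one fingertip and, while it is held, push the upright black bolt handle with the other finger away from the catch bar, all the way to its stop. Then let go of both, so that the catch springs back up and locks the bolt open while the cover stands ajar; leave the things lying round the unit where they are.

Things in the scene. Friction and masses are not known exactly. Their poses are not given: they have to be found in the camera images.
- blotter: white blotting unit, 220 wide (its y) x 150 deep (its x) x 54 high (mm), fixed to the bench; origin under its centre on the bench, front faces its -x, z up; places here are mm in this frame, as locked. Steel bolt bar along y at x -54, top z 48. Catch bar over its right half, black handle on its left; between them (y -18 to 22) a gap for a finger, nothing above z 54. Cover: x > -30, top z 54.
- catch (a joint): catch bar pressed straight down, in m: 0 up (locking), 0.006 fully down (stop). Spring 3 N at the top, 6.6 N fully down; rises by itself when let go. The bolt is free only while it is more than 0.004 down: a nose under it stands between bolt teeth 12 mm apart, so if let up during the stroke it drops into the next notch and blocks the bolt until pressed again.
- catch_top (a point): centre of the catch bar's flat ribbed aluminium top (x -55, y -48, z 66 in the unit's frame); goes down with it. The bar is 60 mm long along y (y -78 to -18) and 26 mm wide along x (x -68 to -42); it goes straight down wherever it is pressed, and the fingertip may slide along it. Axes as the unit's.
- bolt (a joint): how far the bolt is slid, in m, along the unit's +y, away from the catch bar: 0 locked, 0.024 open, stop at 0.0245. About 1.5 N of friction plus up to 2 N of drag from the cover; no spring. The catch can rise into its last notch from about 0.023 on.
- handle_face (a point): centre of the flat face of the black bolt handle that is to be pushed, the one towards the catch bar (x -54, y 22, z 78 in the unit's frame); moves with the bolt. The handle is 12 mm thick along y (y 22 to 34), 24 mm wide along x, and stands from z 50 to 94, on a foot block of z 54 that begins at y 21. Push along the unit's +y.
- cover (a joint): clear cover, opening about a hinge along its rear edge, in rad: 0 shut, 0.2 ajar (its stop; front edge about 20 mm higher). Two claws on the bolt hold it down; a hinge spring raises it by itself once the bolt is slid about 0.018. It needs no touch.
- marker: capped marker pen, 134 x 12 x 14 mm, lying flat in front of the unit; loose, to be left alone; origin at the centre of its underside
- bench_timer: small white bench timer, 64 x 66 x 19 mm, flat in front of the unit; loose, to be left alone; origin at the centre of its underside
- tape: roll of white tape, 53 mm across, 19 mm high, flat on the bench left of the unit; loose, to be left alone; origin at the centre of its underside
- tube_a: micro tube standing on its cap, 14 x 17 x 39 mm, left of the unit's front; loose, to be left alone; origin at the centre of its underside
- tube_b: second micro tube, the same size, beside the first; loose, to be left alone; origin at the centre of its underside
- comb: white gel comb, 150 x 27 x 10 mm, flat on the bench behind the unit; loose, to be left alone; origin at the centre of its underside
- dish: petri dish, 92 mm across, 15 mm high, on the bench in front, right of the unit; loose, to be left alone; origin at the centre of its underside

How it is judged:
On the way, in this order (a step that is already met when the one before it is completed fails the run):
1. a fingertip holds the catch down, the bolt still locked (value of joint catch above 0.004 m and contact force between the fingers and catch above 0.5 N and value of joint bolt below 0.006 m), for 0.1 s.
2. the bolt is slid past half way while the fingertip still holds the catch down (value of joint catch above 0.004 m and contact force between the fingers and catch above 0.5 N and value of joint bolt above 0.013 m), for 0.02 s.
3. the bolt is fully open and the catch has sprung back up (value of joint bolt above 0.022 m and value of joint catch below 0.0015 m), for 0.2 s.
At the end, for the whole second after the job is handed in: The bolt is slid at least 22 mm (of 24), the catch bar is back up within 1.5 mm, the cover stands ajar by more than 0.15 rad, and each loose thing is within 20 mm of where it was (all of step 3 and value of joint cover above 0.15 rad and distance of each of marker, bench_timer, tape, tube_a, tube_b, comb, dish from where it was at the start of the episode below 0.02 m); the robot touches nothing.
It fails at once if a loose thing is picked up, knocked over or shifted by more than 20 mm (distance of any of marker, bench_timer, tape, tube_a, tube_b, comb, dish from where it was at the start of the episode above 0.02 m).
It also fails if it takes over 32 s, if anything falls off the work surface, if the arm or the gripper's body presses on something with over 40 N, if the wrist force passes 120 N, or if a joint passes its speed limit or range.

## Working session

There is one attempt and no reset: what is moved stays moved. The work goes in short steps, each a Python script; the robot and the scene stay as the last script left them, time stands still between calls to the robot, and variables do not carry over. Pictures are saved under pics/ and viewed, and the job is handed in when it is done.

```bash
mkdir -p pics; ls; python3 - <<'E'
from bench import r
import cv2,numpy as np
for n in ["scene","top"]:
    im=r.snapshot(n); cv2.imwrite(f"pics/{n}0.png",im[:,:,::-1])
    for q in ["blotter","catch_top","handle_face","marker","bench_timer","tape","tube_a","comb","dish"]:
        print(n,q,[(np.round(d["centre"],3).tolist(),round(d["score"],2)) for d in r.landmark_of(n,q)[:2]])
    c=r.calibration(n); print(c)
print(r.read_time(),r.read_tool_pos(),r.read_tcp_rot(),r.read_contact_force(), r.read_grip_width())
E
```

```text
pics
scene blotter [([0.581, 0.361, 0.001], 0.9)]
scene catch_top [([0.549, 0.301, 0.065], 0.51)]
scene handle_face [([0.524, 0.367, 0.078], 0.63)]
scene marker [([0.483, 0.29, -0.001], 0.82)]
scene bench_timer [([0.442, 0.379, -0.001], 0.98)]
scene tape [([0.547, 0.528, -0.002], 0.65)]
scene tube_a [([0.459, 0.48, -0.001], 0.47), ([0.495, 0.472, -0.003], 0.44)]
scene comb [([0.681, 0.394, 0.005], 0.58)]
scene dish [([0.42, 0.063, -0.0], 0.59)]
{'fx': 391.4647418401469, 'fy': 391.4647418401469, 'cx': 281.3103034979928, 'cy': 205.69651118448678, 'R': array([[-0.58287103, -0.81253223,  0.00726209],
       [-0.61319928,  0.43398015, -0.66003627],
       [ 0.53314914, -0.38916913, -0.75119864]]), 't': array([0.57348349, 0.27725339, 0.75466729])}
top blotter [([0.588, 0.365, -0.002], 0.94)]
top catch_top [([0.546, 0.3, 0.065], 0.54)]
top handle_face [([0.524, 0.367, 0.074], 0.84)]
top marker [([0.482, 0.29, -0.003], 0.77)]
top bench_timer [([0.434, 0.38, -0.002], 0.95)]
top tape [([0.549, 0.527, 0.0], 0.62), ([0.681, 0.394, -0.002], 0.2)]
top tube_a [([0.68, 0.389, -0.001], 0.74), ([0.452, 0.478, 0.0], 0.6)]
top comb [([0.68, 0.39, 0.0], 0.8)]
top dish [([0.417, 0.062, -0.002], 0.62), ([0.489, 0.471, -0.003], 0.3)]
{'fx': 480.1435272559898, 'fy': 480.1435272559898, 'cx': 275.35498004899443, 'cy': 207.34084059989812, 'R': array([[-0.06559986, -0.99784252, -0.00264008],
       [-0.97411971,  0.06461336, -0.21660078],
       [ 0.21630405, -0.01163723, -0.97625669]]), 't': array([0.33503165, 0.54107447, 0.95931489])}
1.0 [ 0.17381925 -0.62633526  0.21459996] [-0.56287587  0.56291534 -0.42796192  0.42795522] [-0.44921252 -0.21777253  1.02479156] 1.0029561279436805
```

View pics/top0.png

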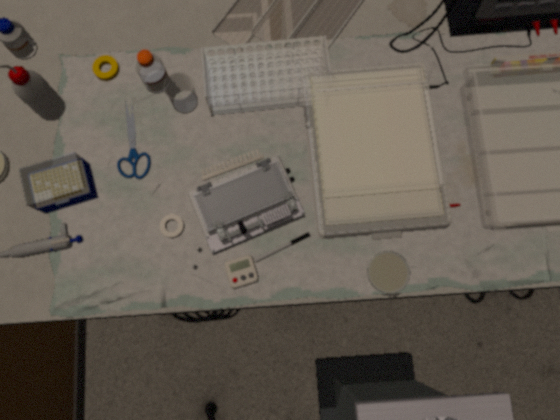

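View pics/scene0.png

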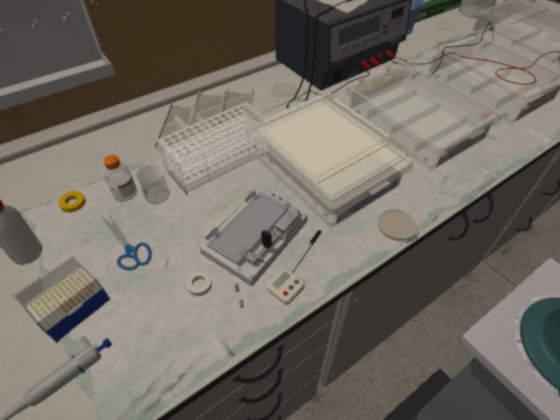

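```bash
cat > h.py <<'E'
from bench import r
import numpy as np, cv2
from scipy.spatial.transform import Rotation as R
YAW=np.deg2rad(20.3); O=np.array([0.5825,0.3645,0.0])
def W(p,yaw=None,o=None): # unit mm -> world
    y=YAW if yaw is None else yaw
    return (O if o is None else o)+R.from_euler('z',y).apply(np.array(p)/1000)
def Q(sign,yaw=None):
    y=YAW if yaw is None else yaw
    X=sign*np.array([-np.sin(y),np.cos(y),0]); Y=np.array([0,0,-1.]); Z=np.cross(X,Y)
    q=R.from_matrix(np.c_[X,Y,Z]).as_quat(); return q[[3,0,1,2]]
def M(q): return R.from_quat(np.array(q)[[1,2,3,0]]).as_matrix()
def save(n,cam):
    im=r.snapshot(cam); cv2.imwrite(f"pics/{n}.png",im[:,:,::-1]); return im
E
python3 - <<'E'
from h import *
print(M(r.read_tcp_rot()).round(3)); print(r.calibration("wrist"))
p=W([-55,-26,200])
for s in (1,-1): print(s,p,r.solve_ik(p,Q(s)))
print(r.read_joint_positions())
E
```

```text
[[ 0.267 -0.     0.964]
 [-0.964 -0.     0.267]
 [ 0.    -1.    -0.   ]]
{'fx': 309.4975677875388, 'fy': 309.4975677875388, 'cx': 279.1538477618462, 'cy': 210.41927262496844, 'mount': array([[ 9.99999831e-01,  2.35430522e-04,  5.31013627e-04,
         4.21856639e-04],
       [-4.61112491e-04, -2.34186265e-01,  9.72191638e-01,
        -1.69958115e-01],
       [ 3.53239682e-04, -9.72191719e-01, -2.34186117e-01,
         6.61570450e-02],
       [ 0.00000000e+00,  0.00000000e+00,  0.00000000e+00,
         1.00000000e+00]])}
1 [0.53993644 0.32103343 0.2       ] [ 0.13572113  0.73420691 -1.1073853   1.6243777   0.69061859  1.22513532
  0.80948382]
-1 [0.53993644 0.32103343 0.2       ] [ 1.88499605e-03  6.07529995e-01 -8.48860981e-01  1.63238802e+00
  4.93614359e-01  1.12956074e+00 -2.19094416e+00]
[ 1.25701067  0.46749439 -0.01159021  1.60269047  0.00600827  1.07141888
 -0.05630965]
```

```bash
python3 - <<'E'
from h import *
q=np.array(r.read_joint_positions()); q[0]=-0.57; q[6]=0.7
r.move_joints(q); print(r.read_tool_pos(), r.read_time())
print(M(r.read_tcp_rot()).round(2))
p=W([-55,-26,180])
for s in (1,-1): print(s,r.solve_ik(p,Q(s)))
r.movep(p,Q(1)); print(r.read_time(),r.read_tool_pos(),r.read_joint_positions())
save("w1","wrist")
for q in ["blotter","catch_top","handle_face"]:
    print(q,[(np.round(d["centre"],4).tolist(),round(d["score"],2)) for d in r.landmark_of("wrist",q)[:2]])
print(r.read_contact_force(),r.read_time())
E
```

```text
[0.56240254 0.3259038  0.21460644] 4.5833
[[ 0.29  0.   -0.96]
 [ 0.96 -0.    0.29]
 [-0.   -1.   -0.  ]]
1 [-0.47960721  0.47380693 -0.14765669  1.68333548  0.08036137  0.99036154
  1.26976639]
-1 [-0.96575423  0.49587535  0.51121015  1.71828404 -0.28016002  1.00069164
 -1.56984629]
5.1833 [0.54059    0.32065135 0.1802925 ] [-0.47906668  0.47373045 -0.14704112  1.68266879  0.08017249  0.99049289
  1.26755047]
blotter [([0.5829, 0.365, 0.0027], 0.75), ([0.4869, 0.476, -0.0005], 0.46)]
catch_top [([0.5452, 0.2984, 0.0642], 0.96)]
handle_face [([0.5214, 0.3642, 0.079], 0.77)]
[-0.14148713 -0.18875095 -0.20444054] 5.3833
```

View pics/w1.png

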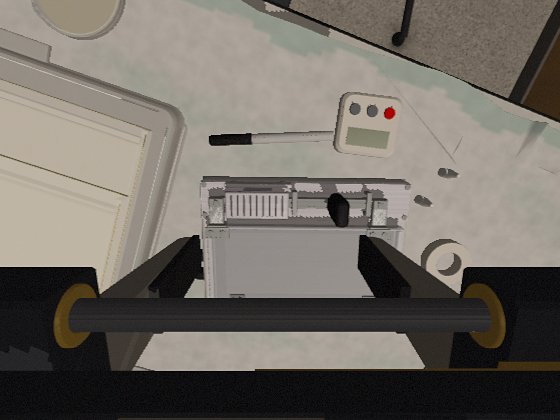

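```bash
sed -i 's/^YAW=.*/YAW=np.deg2rad(20.0); O=np.array([0.5817,0.3638,0.0])/' h.py; python3 - <<'E'
from h import *
r.move_gripper(0.54); print(r.read_grip_width(), r.read_time())
r.movep(W([-55,-26,110]),Q(1)); print(r.read_tool_pos(),W([-55,-26,110]),r.read_time())
im=r.snapshot("wrist")
c=r.calibration("wrist"); Mt=np.linalg.inv(c["mount"]); Rw=M(r.read_tcp_rot()); tp=np.array(r.read_tool_pos())
im=np.ascontiguousarray(im[:,:,::-1])
def pr(P):
    t=Rw.T@(P-tp); k=Mt[:3,:3]@t+Mt[:3,3]; return int(c["fx"]*k[0]/k[2]+c["cx"]),int(c["fy"]*k[1]/k[2]+c["cy"])
for y in (-78,-18):
  for x in (-68,-42): cv2.circle(im,pr(W([x,y,66])),2,(0,0,255),-1)
for x in (-66,-42):
  for y in (22,34): cv2.circle(im,pr(W([x,y,94])),2,(0,255,0),-1)
for s in (-43,-25,25,43):
  cv2.circle(im,pr(tp+Rw@np.array([s,0,0])/1000),2,(255,0,0),-1)
cv2.imwrite("pics/w2.png",im); save("s2","scene"); print(r.read_contact_force(),r.read_time())
E
```

```text
0.5384837878578298 6.1417
[0.5384976  0.32036329 0.10957578] [0.53890943 0.32055688 0.11      ] 6.525
[-0.19504202  1.02769243  0.75196288] 6.625
```

View pics/w2.png

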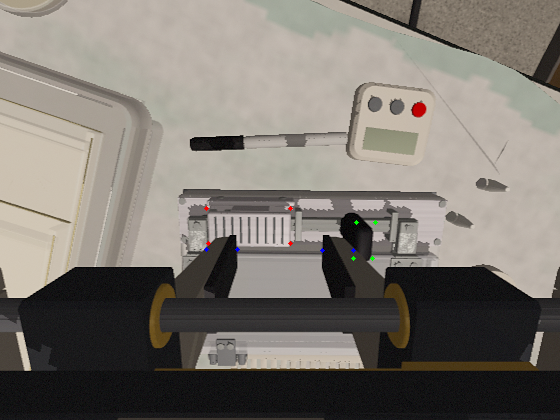

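View pics/s2.png

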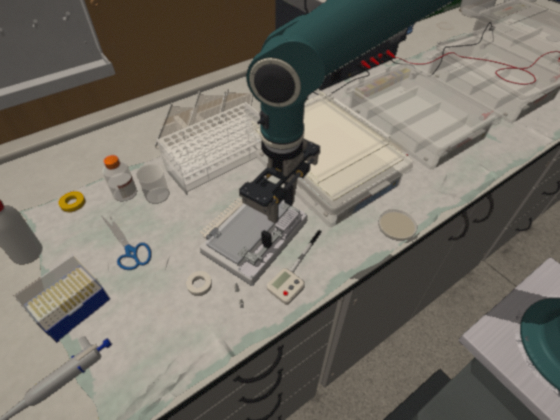

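```bash
python3 - <<'E'
from h import *
r.line_to(W([-55,-28,78]),max_speed=0.08); r.hold(0.15)
f0=np.array(r.read_contact_force()); print(f0,r.read_tool_pos(),r.read_time())
z=78
while z>56:
    z-=1.5 if z>70 else 1
    r.line_to(W([-55,-28,z]),max_speed=0.04); r.hold(0.05)
    f=np.array(r.read_contact_force())-f0
    print(z,round(r.read_tool_pos()[2]*1000,1),f.round(1),round(r.read_time(),2))
    if np.linalg.norm(f)>9.5 or np.linalg.norm(f[:2])>6: break
save("w3","wrist")
E
```

```text
[ 0.14533333 -0.88885126 -0.06250722] [0.53987007 0.31890664 0.07835313] 7.325
76.5 76.6 [-0.8  0.6  0.3] 7.62
75.0 74.9 [ 0.1  0.4 -0.4] 7.92
73.5 73.4 [-1.2  0.9 -0.5] 8.22
72.0 71.9 [-0.1  0.7 -0.9] 8.53
70.5 70.4 [-0.   1.2  0. ] 8.82
69.0 69.0 [ 0.8  0.9 -0.4] 9.12
68.0 68.0 [-0.1  1.5  0.3] 9.43
67.0 66.9 [-0.5  0.5  0.1] 9.72
66.0 66.3 [-0.3  0.2  2.1] 10.03
65.0 65.2 [-1.   1.2  2.7] 10.32
64.0 64.1 [-0.1  0.4  2.8] 10.62
63.0 63.1 [0.1 0.6 4.8] 10.93
62.0 62.1 [0.6 0.4 5.5] 11.22
61.0 61.2 [-0.1  0.8  5.5] 11.53
60.0 60.4 [-1.5  0.   7.2] 11.82
59.0 60.2 [-2.3 -0.5 12.3] 12.12
```

View pics/w3.png

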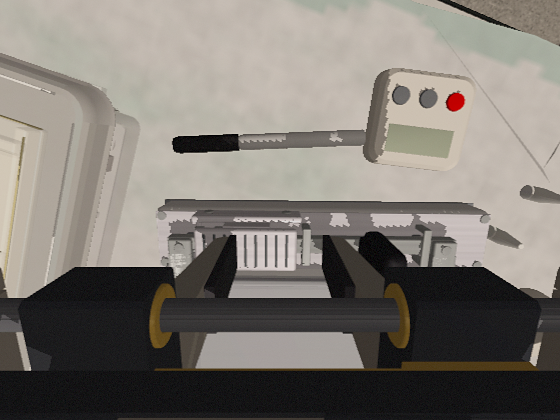

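```bash
python3 - <<'E'
from h import *
Ru=R.from_euler('z',YAW).as_matrix()
def u(): return (Ru.T@(np.array(r.read_tool_pos())-O))*1000
y=-28;prev=None
while y<12:
    y+=2
    r.line_to(W([-55,y,59.6]),max_speed=0.04)
    f=Ru.T@np.array(r.read_contact_force()); p=u()
    print(y,p.round(1),f.round(1),round(r.read_time(),2))
    if f[1]<-14: break
save("w4","wrist"); save("t4","top")
E
```

```text
-26 [-54.8 -27.4  60.3] [-2.2 -2.8  9.6] 12.43
-24 [-54.7 -27.1  60.2] [-2.  -5.   9.3] 12.68
-22 [-54.6 -25.9  60.2] [-1.5 -6.8 10.2] 12.93
-20 [-54.5 -24.1  60.2] [-1.6 -6.4  9.4] 13.18
-18 [-54.4 -22.2  60.2] [-1.8 -7.5  9.3] 13.43
-16 [-54.3 -20.2  60.2] [-0.9 -7.4  9.9] 13.68
-14 [-54.2 -18.3  60.2] [ 0.4 -6.5 10. ] 13.93
-12 [-54.2 -17.4  60.2] [-1.1 -9.7 10.2] 14.18
-10 [-54.2 -15.5  60.2] [-1.3 -9.7  9. ] 14.43
-8 [-54.2 -13.6  60.2] [ -1.1 -10.5  10.6] 14.68
-6 [-54.1 -11.6  60.2] [-1.  -9.6 10. ] 14.93
-4 [-54.1  -9.6  60.2] [-0.2 -9.6 10.6] 15.18
-2 [-54.1  -7.6  60.2] [-0.4 -8.4  9.5] 15.43
0 [-54.1  -5.6  60.2] [-0.1 -9.2 10.8] 15.68
2 [-54.1  -3.6  60.2] [-1.1 -9.8  9.5] 15.93
4 [-54.   -1.2  60.2] [ 0.6 -9.3  9.5] 16.18
6 [-54.    1.   60.2] [-0.3 -8.8  9.4] 16.43
8 [-54.    3.   60.2] [-0.2 -8.2  9.4] 16.68
10 [-54.    5.   60.2] [-0.2 -8.8  9.3] 16.93
12 [-53.9   6.3  60.2] [ -0.3 -10.   10.3] 17.18
```

View pics/w4.png

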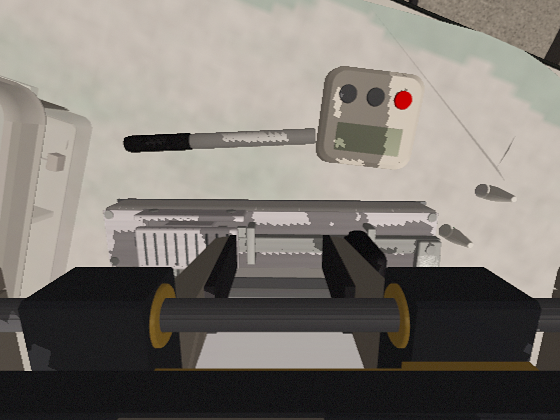

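```bash
python3 - <<'E'
from h import *
Ru=R.from_euler('z',YAW).as_matrix()
def u(): return (Ru.T@(np.array(r.read_tool_pos())-O))*1000
y=12
while y<22:
    y+=1.5
    r.line_to(W([-55,y,59.6]),max_speed=0.04); r.hold(.05)
    f=Ru.T@np.array(r.read_contact_force()); p=u()
    print(y,p.round(1),f.round(1),round(r.read_time(),2))
    if f[1]<-19: break
save("w5","wrist");save("s5","scene")
E
```

```text
13.5 [-54.    6.3  60.1] [ -1.4 -11.7  10.5] 17.57
15.0 [-54.    6.5  60.2] [ -1.3 -14.7  12.2] 17.88
16.5 [-54.    6.6  60.2] [ -1.6 -17.1  14.1] 18.18
18.0 [-54.    6.6  60.2] [ -3.  -20.5  14.8] 18.48
```

View pics/w5.png

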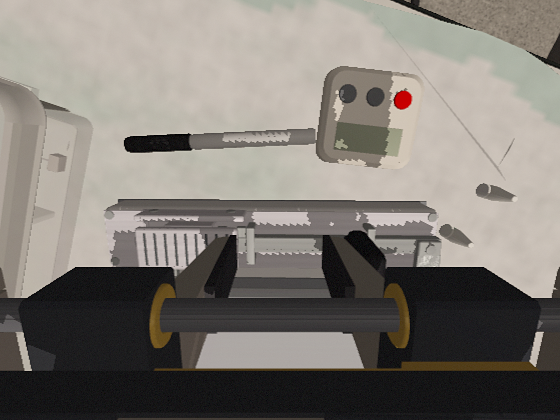

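```bash
python3 - <<'E'
from h import *
Ru=R.from_euler('z',YAW).as_matrix()
def u(): return (Ru.T@(np.array(r.read_tool_pos())-O))*1000
for p in ([-55,11,60],[-55,10,70],[-55,1,71],[-55,1,130]):
    r.line_to(W(p),max_speed=0.05); r.hold(.05)
    print(p,u().round(1),(Ru.T@np.array(r.read_contact_force())).round(1),round(r.read_time(),2))
save("w6","wrist")
r.line_to(W([-120,-40,220]),max_speed=0.15)
save("w7","wrist");
for q in ["catch_top","handle_face"]:
    print(q,[((Ru.T@(np.array(d["centre"])-O)*1000).round(1),round(d["score"],2)) for d in r.landmark_of("wrist",q)[:1]])
save("s7","scene"); print(r.read_time())
for q in ["marker","bench_timer","tape","tube_a","comb","dish","handle_face","catch_top"]:
    print(q,[(np.round(d["centre"],3).tolist(),round(d["score"],2)) for d in r.landmark_of("scene",q)[:2]])
E
```

```text
[-55, 11, 60] [-54.    6.5  60.4] [ 0.8 -7.5  8.3] 18.92
[-55, 10, 70] [-54.9   7.5  70. ] [ 0.4 -5.8  5.4] 19.32
[-55, 1, 71] [-55.5   1.7  70.6] [-0.3  0.2  0.3] 19.7
[-55, 1, 130] [-55.3   0.9 129.5] [-0.8  0.6  0.4] 21.08
catch_top [(array([-54. , -48.8,  65.8]), 0.89)]
handle_face [(array([-54.5,  47. ,  82.8]), 0.86)]
22.275
marker [([0.478, 0.288, -0.002], 0.68)]
bench_timer [([0.438, 0.383, -0.001], 0.6), ([0.581, 0.365, -0.0], 0.21)]
tape [([0.548, 0.531, -0.002], 0.71), ([0.438, 0.38, -0.002], 0.42)]
tube_a [([0.414, 0.064, -0.002], 0.74), ([0.459, 0.482, -0.001], 0.62)]
comb [([0.684, 0.392, -0.0], 0.68)]
dish [([0.416, 0.063, 0.004], 0.97)]
handle_face [([0.516, 0.389, 0.075], 0.88), ([0.455, 0.483, -0.002], 0.25)]
catch_top [([0.546, 0.302, 0.066], 0.81)]
```

View pics/w7.png

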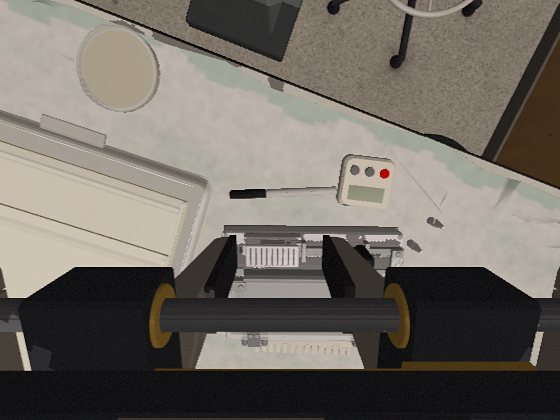

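View pics/s7.png

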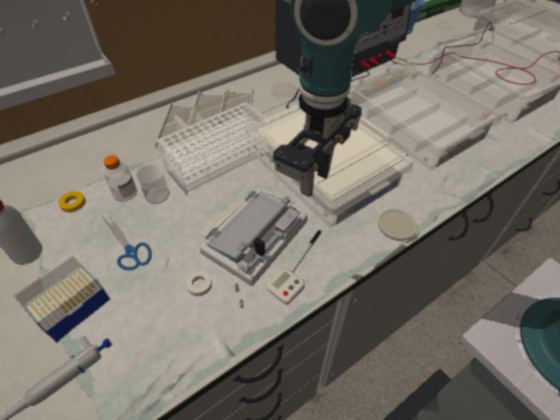

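```bash
python3 - <<'E'
from bench import r
print(r.read_contact_force(),r.read_time()); r.sign_off()
E
```

```text
[-0.41851909  0.66652853  0.63886314] 22.675
the job is handed in; nothing more can be done
```

The job is handed in, at 22.7 s of the 32 s allowed: the bolt is slid open, the catch is back up and the cover stands ajar.

I held the catch bar down to its stop with one fingertip. With the catch held, I slid the hand along the unit's +y so the other finger pushed the handle. The hand stopped 24–25 mm after the finger met the handle, with the side force rising to about 20 N, which I took as the bolt's stop. I then let the catch rise, backed off the handle and lifted clear.

Last checks:
- **Bolt:** the wrist camera puts the handle face at y 47, against 22 when locked, so about 25 mm of travel. The scene camera agrees within its error.
- **Catch:** its top is back at z 65.8, against 66 nominal.
- **Cover:** the scene picture shows it raised. I could not measure its angle.
- **Loose things:** the marker, timer, tape, comb, dish and one tube read within about 6 mm of the start, which is close to the network's own error of about 4 mm. The network did not find the second tube on the last look and mistook the dish for a tube. Both tubes still show in their places in the picture.
- **Contact:** the force on the tool was back to noise, about 1 N, with the hand well clear of everything.

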